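# Tip a batch of pipe clamps into its stock bin and book it

## Robot

A 7-joint arm with a two-finger parallel gripper is mounted at the origin on the work surface. World frame = base frame: x ahead of the robot, y to its left, z up, the work surface at z = 0. Lengths are in m, angles in rad, forces in N, time in s.
With the tool pointing down it reaches from about 0.4 to 0.875 m from the base axis. Payload 6.5 kg.
Tool frame: the origin (TCP) lies between the finger pads, 19 mm behind the fingertips; this is the grasp point; z points along the fingers, y is the line along which they close (so a half turn about z gives the same grasp; the last joint's range is limited). The gripper opens to 85 mm and grips with 20 to 120 N. Pads are 22 mm wide; open, the fingers measure 114 mm over their backs; the gripper's body (76 mm by 85 mm) begins 54 mm behind the grasp point. The pads swing forward as they close: fully open they stand 13 mm farther back than shut.
Start: joints at [1.262, 0.536, -0.004, 1.538, 0.003, 1.067, -0.071], TCP at [0.156, -0.631, 0.25] pointing down, gripper open.
Joint ranges: [-2.7, 2.7], [-0.37, 2.16], [-1.27, 1.26], [0.24, 2.4], [-1.31, 4.45], [0.19, 1.91], [-2.76, 2.76]. Speed limits (rad/s): [2.39, 2.39, 3.14, 3.14, 3.14, 3.14, 3.14].

## Interface

Orientations are given as [roll, pitch, yaw] about the fixed x, y, z axes, in that order (R = Rz(yaw) Ry(pitch) Rx(roll)).
In Python, from workcell import read_state, eyes, ctrl gives the robot as it stands.
- The arm moves only by the tool step_arm, never from a script. Its argument "series" is one flat list of numbers, 7 for each row, row after row: the shift along the tool's x, y, z scaled (see below), then the turn, a rotation vector about the tool's x, y, z scaled (see below), then the opening, from -1 (shut) to 1 (fully open). A call has 1 to 5 rows; each row shifts and turns the commanded pose from where the row before left it, along the tool's axes as they then stand; what a row does not reach is not made up. The controller multiplies each number of a shift by 40 cm and each number of a turn by 0.12 rad. A row lasts 1/12 s, in which the tool goes at most 41.7 mm and 7.16 degrees, less where a joint would pass 70% of its speed; a pose out of reach is approached as far as the arm can. A call with a number of a shift or a turn outside -1 to 1 is refused whole. A call with a gripper value outside its range is refused whole. The fingers move at their own pace and stop on an object; the grip force is fixed at half the most. Time passes only in rows, so rows that do not move let the fingers close. It gives the time, the measured TCP pose, the force, the opening and the grip force at its end, in the units of the state.
- read_state(): the state, without advancing time (a new reading comes with each control period).
- eyes.read_camera(name): name is "side" or "top" or "wrist"; returns a dict with "frame" (384x512x3 uint8, red, green, blue), "camera_matrix" (3x3 intrinsics, pixels), "camera_from_world" (4x4, takes a point from world to camera coordinates). Camera axes: x right, y up, looking along -z (the intrinsics and any distortion apply to the point x, -y, -z); pixel columns grow to the right and rows downward; lengths in m; the calibration is good to about 2 mm. A picture is of the moment at which its call begins. There is no depth.
- ctrl.hand_in(): hands the job in; it is judged then, once.
Trained networks look in a picture, given as the dict that the camera call returned (one of the last four; its "shot" number tells which), for a name from the list of things; names that differ only in an ending like _2 or _b are one class to them, and where a whole thing is asked for, a point or a joint stands for the part that bears it (a point fixed in the world has none). Each returns a list of dicts, best first, with "conf" (0 to 1); they miss things now and then, are a little off and sometimes report something else, mostly with a low value. They report only what shows in the picture. A call takes as long as a camera call.
- eyes.look_for(picture, name): "rect" ([left, top, right, bottom] in pixels, round what is visible of it).
- eyes.outline_of(picture, name): "mask" (384x512 bool, what is visible of it) and "rect" ([left, top, right, bottom] in pixels, round what is visible of it).
- eyes.pinpoint(picture, name): "xy" ([column, row] in pixels: a listed point, or the origin of a listed thing).
The state is a dict: "t": time; "q": joint angles; "qd": joint speeds; "tau": joint torques, N m; "ee_pos": TCP position; "orientation": TCP orientation; "force": force on the tool from outside, world axes, zero at the start; "ft_torque": the same for the moment, N m; "finger_gap": finger opening in m; "grasp_force": force on a finger pad.
Only numpy, scipy, OpenCV 4.12 (cv2) and the standard library are available. Lean on these libraries where they do the work, as an engineer would, in place of code of your own. Each camera call takes 0.05 s, during which the arm holds its last target. There are 200 camera calls.

## Task

Take the metal tray by its grip plate, tip it with its lip low over the empty stock bin so that all three black pipe clamps slide off into that bin, without the gripper touching the clamps themselves, and set the empty tray back flat on its rubber mat the way it stood. Once the clamps are in the bin, also book the batch: swing the sprung lever of the batch counter over to its stop and let it spring back. Leave the can and the wrench where they are.

Things in the scene. Friction and masses are not known exactly. Their poses are not given: they have to be found in the camera images.
- tray: Loose open tray of bare aluminium sheet, 170 (x) x 140 (y) mm, 0.25 kg, holding the clamps. Origin: centre of its underside; x points to its open front edge (the lip, no wall), z up. Floor and walls 4 mm thick; side walls 30 mm high, rear wall (at x = -83 mm) 34 mm. A flat grip plate, 60 mm wide (y) and 10 mm thick, rises from the rear wall, leaning 10 degrees back.
- tray_grip (a point): Inside the grip plate, a good place for the TCP (tray frame: x -96, y 0, z 82 mm). Axes as the tray's. The plate's mid-plane rises from x -83, z 8 mm along (-sin 10, 0, cos 10 deg), 110 mm to its top; this point is 75 mm up. To pinch it flat the tool leans 10 degrees too: fingers point down and towards the lip and close in the tray's x-z plane.
- tray_lip (a point): Middle of the tray's open front edge, on the underside (tray frame: x 85, y 0, z 0 mm). The clamps start to slide over it when the floor slopes by 16 to 23 degrees; 40 to 45 empties the tray surely.
- clamp1: One of three equal black plastic pipe-clamp halves lying loose in the tray: a base 60 (x) x 36 (y) x 12 mm with a cheek at either end, 30 mm high in all, 60 g. Origin: centre of its underside.
- clamp2: One of three equal black plastic pipe-clamp halves lying loose in the tray: a base 60 (x) x 36 (y) x 12 mm with a cheek at either end, 30 mm high in all, 60 g. Origin: centre of its underside.
- clamp3: One of three equal black plastic pipe-clamp halves lying loose in the tray: a base 60 (x) x 36 (y) x 12 mm with a cheek at either end, 30 mm high in all, 60 g. Origin: centre of its underside.
- mat: Fixed thin black rubber mat, 210 (x) x 180 (y) x 4 mm, on which the tray stands about in the middle, its x axis roughly along the mat's. Origin: centre of its underside. The mat and the two bins swap places from start to start.
- bin: The empty stock bin, yellow plastic, fixed to the bench: outside 210 (x) x 180 (y) mm, walls and floor 5 mm. Origin: centre of its underside; x points away from its low front, z up. Front wall 60 mm high at x = -105 mm; back wall 100 mm high at x = +105; side walls 60 mm high for the first 60 mm behind the front, then 100 mm (seen as a slope).
- full_bin: A second bin of the same make and size, fixed, nearly full of grey fittings (up to 82 mm above the bench). Not for the clamps. Axes and origin as for the empty bin.
- counter: Batch counter fixed to the bench: grey housing 80 (x) x 56 (y) x 62 mm on a plate 90 x 60 x 4 mm. Origin: centre of its underside; z up. It, the can and the wrench swap places from start to start.
- lever (a joint): The counter's sprung lever: 0 rad at rest, leaning 0.4 rad towards the counter's +y; grows as it swings over towards the counter's -y, to its stop at 0.80 rad (leaning 0.4 rad the other way). The spring always returns it to 0; holding it at the stop takes 0.3 N m about the pivot (3 N at the knob).
- lever_pivot (a point): On the lever's axis (along the counter's x), 64 mm above the bench (counter frame: x -15, y 0, z 64 mm).
- lever_knob (a point): Centre of the lever's black ball knob, 30 mm diameter, 100 mm from the pivot on a steel rod of 12 mm diameter; about 156 mm above the bench at rest.
- can: Upright metal can, 60 mm diameter, 190 mm high, loose; origin: centre of its underside. To be left alone.
- wrench: Steel wrench lying loose along x, 170 mm long, under 20 mm high; origin: under its middle. To be left alone.

How it is judged:
By the outcome, as a careful person would: the job done as asked, in the order asked, and still so for the second after the job is handed in, with the robot touching nothing.
It also fails if it takes over 64 s, if anything falls off the work surface, if the arm or the gripper's body presses on something with over 40 N, if the wrist force passes 120 N, or if a joint passes its speed limit or range.

## Working session

There is one attempt and no reset: what is moved stays moved. The work goes in short steps, Python scripts to look and compute and a tool call to move; the robot and the scene stay as the last step left them, time stands still between calls to the robot, and variables do not carry over. Pictures are saved under pics/ and viewed, at most 10 in all, crops included, and the job is handed in when it is done.

Besides the shell and the picture viewer there is one more tool, called after ">>>" by a JSON object that holds its "fn" and its "kwargs". step_arm: Moves the arm, as the interface text tells. Shifts and turns lie within -1 to 1; 1 stands for 40 cm of shift or 0.12 rad of turn. Its arguments: {"type":"object","properties":{"series":{"type":"array","items":{"type":"number"}}},"required":["series"]}

```bash
ls; mkdir -p pics
cat > h.py <<'E'
import numpy as np, cv2
from workcell import read_state, eyes, ctrl
from scipy.spatial.transform import Rotation as R
def ray(p,uv):
    T=p["camera_from_world"];K=p["camera_matrix"]
    d=np.array([(uv[0]-K[0,2])/K[0,0],-(uv[1]-K[1,2])/K[1,1],-1.])
    Rm=T[:3,:3];return -Rm.T@T[:3,3],Rm.T@d
def onz(p,uv,z):
    o,d=ray(p,uv);return o+d*(z-o[2])/d[2]
def proj(p,X):
    T=p["camera_from_world"];K=p["camera_matrix"];c=T[:3,:3]@X+T[:3,3]
    return np.array([K[0,0]*c[0]/-c[2]+K[0,2],K[1,1]*-c[1]/-c[2]+K[1,2]])
def tri(a,ua,b,ub):
    o1,d1=ray(a,ua);o2,d2=ray(b,ub);s=np.linalg.lstsq(np.c_[d1,-d2],o2-o1,rcond=None)[0]
    x,y=o1+d1*s[0],o2+d2*s[1];return (x+y)/2,np.linalg.norm(x-y)
E
python3 - <<'E'
from h import *
np.set_printoptions(precision=3,suppress=True)
a=eyes.read_camera("top");b=eyes.read_camera("side")
for p,n in((a,"top"),(b,"side")):
    cv2.imwrite(f"pics/{n}0.png",p["frame"][...,::-1])
    print(n,ray(p,(256,192)))
for n in["tray","tray_grip","tray_lip","clamp1","mat","bin","full_bin","counter","lever_pivot","lever_knob","can","wrench"]:
    u=eyes.pinpoint(a,n);v=eyes.pinpoint(b,n)
    for k in u[:3]:print(n,"T",np.array(k["xy"]),round(k["conf"],2),onz(a,k["xy"],0)[:2])
    for k in v[:2]:print(n,"S",np.array(k["xy"]),round(k["conf"],2))
    if u and v:print("   tri",tri(a,u[0]["xy"],b,v[0]["xy"]))
print(read_state())
E
```

```text
pics
top (array([ 0.464, -0.003,  1.276]), array([ 0.068,  0.023, -0.998]))
side (array([ 0.247, -0.64 ,  0.771]), array([ 0.339,  0.669, -0.662]))
tray T [149.9 195.9] 0.64 [0.532 0.35 ]
tray T [382.3 199.2] 0.56 [ 0.537 -0.358]
tray S [318.4 355.5] 0.65
   tri (array([ 0.634,  0.13 , -0.407]), np.float64(0.6640165382298259))
tray_grip T [394.2 234. ] 0.77 [ 0.433 -0.394]
tray_grip S [280.3 357.1] 0.7
   tri (array([ 0.437, -0.366,  0.095]), np.float64(0.00402374202084338))
tray_lip T [383.2 171.4] 0.95 [ 0.623 -0.36 ]
tray_lip S [347.8 335.2] 0.93
   tri (array([ 0.616, -0.354,  0.01 ]), np.float64(0.011506599191529101))
clamp1 T [371.9 211.5] 0.65 [ 0.499 -0.327]
clamp1 T [396.  213.8] 0.61 [ 0.494 -0.4  ]
clamp1 T [377.3 191.4] 0.59 [ 0.561 -0.343]
clamp1 S [290.1 352.3] 0.81
clamp1 S [325.5 336.7] 0.7
   tri (array([ 0.495, -0.326, -0.008]), np.float64(0.00933374705447144))
mat T [210.5 228.6] 0.26 [0.436 0.162]
bin T [149.2 196. ] 0.75 [0.531 0.352]
bin T [381.3 199.6] 0.39 [ 0.536 -0.355]
bin S [193.7 160.9] 0.92
bin S [290.4 351.6] 0.63
   tri (array([0.529, 0.352, 0.005]), n
[... 758 characters left out ...]
37.8 257.6] 0.91
   tri (array([ 0.711, -0.172,  0.007]), np.float64(0.0019199679928709155))
wrench T [213.  226.4] 0.57 [0.443 0.155]
wrench S [188.5 209.8] 0.57
   tri (array([ 0.442,  0.156, -0.003]), np.float64(0.0020957097409498643))
{'t': 1.3, 'q': array([ 1.262,  0.536, -0.004,  1.538,  0.003,  1.067, -0.071]), 'qd': array([-0.   , -0.   , -0.001,  0.001,  0.   ,  0.002, -0.001]), 'tau': array([ -0.   , -58.333,   1.048, -25.944,   0.012,   0.002,  -0.   ]), 'ee_pos': array([ 0.156, -0.631,  0.25 ]), 'orientation': array([3.142, 0.   , 0.243]), 'force': array([ 0.057, -0.837, -0.761]), 'ft_torque': array([-0.015, -0.037, -0.022]), 'grasp_force': 0.0, 'finger_gap': 0.08521724130754699}
```

View images.

View pics/top0.png

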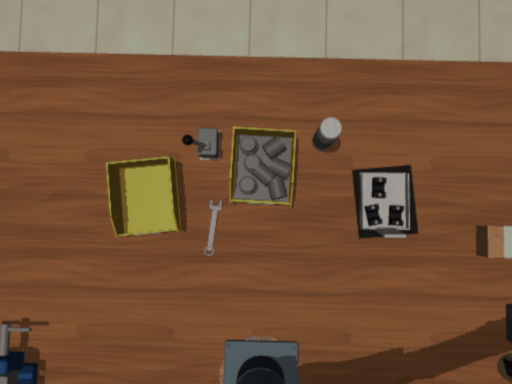

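View pics/side0.png

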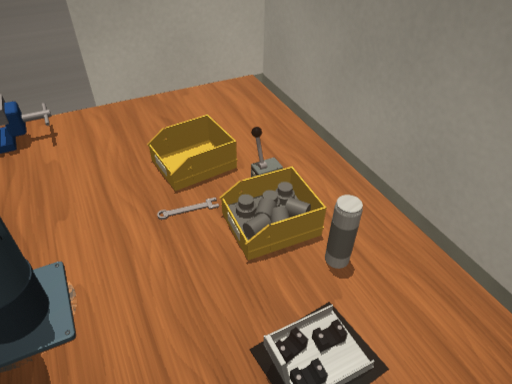

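The top picture shows the empty bin at (149,196), the counter at (208,143) with its knob at (188,140), the full bin at (263,167), the can at (328,130), the wrench at (212,228) and the tray on its mat at (384,200), with the grip plate on the robot side near (394,235). The side view agrees, and both bins have their low front towards the robot. Next I fit yaws from the outlines.

```bash
cat > fit.py <<'E'
from h import *
from scipy.optimize import minimize
np.set_printoptions(precision=4,suppress=True)
def box(x0,x1,y0,y1,z0,z1):return [(x,y,z) for x in(x0,x1) for y in(y0,y1) for z in(z0,z1)]
s,c=np.sin(np.radians(10)),np.cos(np.radians(10))
def plate(zo=0):return [(-.083-u*s+k*c,y,.008+u*c+k*s+zo) for u in(0,.11) for k in(-.005,.005) for y in(-.03,.03)]
M={"tray":[box(-.085,.085,-.07,.07,.004,.034),[tuple(p) for p in plate(.004)]],
"mat":[box(-.105,.105,-.09,.09,0,.004)],
"bin":[box(-.105,-.045,-.09,.09,0,.06),box(-.045,.105,-.09,.09,0,.1)],
"counter":[box(-.045,.045,-.03,.03,0,.004),box(-.04,.04,-.028,.028,.004,.066)]}
def fit(name,views,x0):
    pts=[np.array(b) for b in M[name]]
    def cost(v,ret=False):
        Rm=R.from_euler("z",v[2]).as_matrix();t=np.array([v[0],v[1],0]);e=[]
        for p,m in views:
            im=np.zeros((384*2,512*2),np.uint8)
            for b in pts:
                uv=np.array([proj(p,Rm@q+t) for q in b])
                cv2.fillConvexPoly(im,cv2.convexHull((uv*2*16).round().astype(np.int32)),1,shift=4)
            e.append(1-(im&m).sum()/(im|m).sum())
        return e if ret else sum(e)
    best=min((minimize(cost,[x0[0],x0[1],y],method="Nelder-Mead",options=dict(initial_simplex=[[x0[0],x0[1],y],[x0[0]+.02,x0[1],y],[x0[0],x0[1]+.02,y],[x0[0],x0[1],y+.15]],xatol=1e-4)) for y in x0[2]),key=lambda r:r.fun)
    print(name,best.x,np.array(cost(best.x,True)))
def big(m):
    cs,_=cv2.findContours(cv2.resize(m.astype(np.uint8),None,fx=2,fy=2,interpolation=0),0,2)
    im=np.zeros((768,1024),np.uint8);cv2.drawContours(im,cs,-1,1,-1);return im
E
python3 - <<'E'
from fit import *
a=eyes.read_camera("top");b=eyes.read_camera("side")
init={"tray":(.53,-.36,(0,.1)),"mat":(.53,-.36,(0,.1)),"bin":(.53,.352,(0,.15,-.15)),"counter":(.69,.173,(0,.15,-.15))}
for n,x0 in init.items():
    V=[]
    for p,nm in((a,"top"),(b,"side")):
        o=eyes.outline_of(p,n)
        if o:
            print(n,nm,round(o[0]["conf"],2),np.array(o[0]["rect"]))
            if not(nm=="side" and n in("tray","mat","counter")):V.append((p,big(o[0]["mask"])))
    if V: fit(n,V,x0)
    if n=="counter": 
        V=[(p,big(eyes.outline_of(p,n)[0]["mask"])) for p in(b,)]; fit(n,V,x0)
E
```

```text
tray top 0.61 [358.1 172.4 408.5 238.4]
tray side 0.9 [263.5 306.5 376.2 383.6]
tray [ 0.53   -0.3588  0.0099] [0.0371]
mat top 0.65 [352.4 165.9 420.5 242.9]
mat side 0.93 [252.5 302.3 391.  384. ]
mat [ 0.5295 -0.3656  0.1099] [0.7369]
bin top 0.66 [226.3 127.1 295.  206.9]
bin side 0.63 [144.6 115.2 237.1 190.9]
bin [0.5239 0.3454 0.1183] [1.     0.0424]
counter top 0.61 [180.6 128.7 221.3 158.8]
counter side 0.84 [251.5 121.3 287.5 174.6]
counter [0.6905 0.1723 0.0359] [0.2082]
counter [ 0.7162  0.2184 -0.4589] [0.558]
```

```bash
cat > plan.py <<'E'
from h import *
def tool(yaw,tilt=0):  # gripping plate; tilt = lip down angle, rad
    z=np.array([s10,0,-c10]);y=np.array([c10,0,s10])
    return R.from_euler("z",yaw)*R.from_euler("y",tilt)*R.from_matrix(np.c_[np.cross(y,z),y,z])
s10,c10=np.sin(np.radians(10)),np.cos(np.radians(10))
def now():
    s=read_state();return np.array(s["ee_pos"]),R.from_euler("xyz",s["orientation"])
def rows(p0,R0,p1,R1,grip,n=None):
    w=(R0.inv()*R1).as_rotvec();d=p1-p0
    k=max(int(np.ceil(max(np.linalg.norm(w)/.118,np.linalg.norm(d)/.04))),1,n or 0)
    out=[];Rc=R0
    for i in range(k):
        sh=Rc.inv().apply(d/k)/.4;out.append(np.r_[sh,w/k/.12,grip]);Rc=Rc*R.from_rotvec(w/k)
    print(k,"rows")
    for i in range(0,k,5):print(",  ".join(",".join(f"{v:.3f}" for v in r) for r in out[i:i+5]))
def go(p1,R1,grip,n=None):
    p,r=now();rows(p,r,np.array(p1),R1,grip,n)
E
python3 -c "
from plan import *
go((.415,-.367,.26),tool(.04),1)"
```

```text
12 rows
0.066,-0.040,-0.002,-0.102,0.083,-0.947,1.000,  0.070,-0.033,-0.002,-0.102,0.083,-0.947,1.000,  0.073,-0.025,-0.002,-0.102,0.083,-0.947,1.000,  0.075,-0.016,-0.001,-0.102,0.083,-0.947,1.000,  0.077,-0.007,-0.000,-0.102,0.083,-0.947,1.000
0.077,0.001,0.000,-0.102,0.083,-0.947,1.000,  0.076,0.010,0.001,-0.102,0.083,-0.947,1.000,  0.075,0.019,0.002,-0.102,0.083,-0.947,1.000,  0.072,0.027,0.003,-0.102,0.083,-0.947,1.000,  0.069,0.035,0.004,-0.102,0.083,-0.947,1.000
0.064,0.042,0.005,-0.102,0.083,-0.947,1.000,  0.059,0.049,0.006,-0.102,0.083,-0.947,1.000
```

>>> {"fn": "step_arm", "kwargs": {"series": [0.066,-0.04,-0.002,-0.1,0.083,-0.947,1,0.07,-0.033,-0.002,-0.1,0.083,-0.947,1,0.073,-0.025,-0.002,-0.1,0.083,-0.947,1,0.075,-0.016,-0.001,-0.1,0.083,-0.947,1,0.077,-0.007,0,-0.1,0.083,-0.947,1]}}

```text
t: 2.27
ee_pos: [0.2653, -0.5198, 0.2545]
orientation: [3.07, -0.03, 0.818]
force: [0.9, -1.3, 0.1]
finger_gap: 0.0854
grasp_force: 0.0
```

>>> {"fn": "step_arm", "kwargs": {"series": [0.077,0.001,0,-0.1,0.083,-0.947,1,0.076,0.01,0.001,-0.1,0.083,-0.947,1,0.075,0.019,0.002,-0.1,0.083,-0.947,1,0.072,0.027,0.003,-0.1,0.083,-0.947,1,0.069,0.035,0.004,-0.1,0.083,-0.947,1]}}

```text
t: 2.68
ee_pos: [0.3731, -0.4098, 0.2591]
orientation: [2.994, -0.017, 1.388]
force: [0.0, -1.1, 0.2]
finger_gap: 0.0854
grasp_force: 0.0
```

>>> {"fn": "step_arm", "kwargs": {"series": [0.064,0.042,0.005,-0.1,0.083,-0.947,1,0.059,0.049,0.006,-0.1,0.083,-0.947,1,0,0,0,0,0,0,1,0,0,0,0,0,0,1]}}

```text
t: 3.02
ee_pos: [0.4163, -0.3656, 0.2611]
orientation: [2.968, -0.002, 1.613]
force: [-0.9, 0.0, -0.8]
finger_gap: 0.0858
grasp_force: 0.0
```

Run:
```python
from fit import *
s=read_state();print(s["t"],s["ee_pos"],s["orientation"],s["q"])
w=eyes.read_camera("wrist");a=eyes.read_camera("top");b=eyes.read_camera("side")
cv2.imwrite("pics/w1.png",w["frame"][...,::-1])
for n in["tray_grip","tray_lip"]:
    o={k:eyes.pinpoint(p,n) for k,p in(("w",w),("a",a),("b",b))}
    print(n,{k:(np.array(v[0]["xy"]),round(v[0]["conf"],2)) for k,v in o.items() if v})
    for z in((.09,.08) if n=="tray_grip" else (.004,)):
        for k,p in(("w",w),("a",a),("b",b)):
            if o[k]:print(z,k,onz(p,o[k][0]["xy"],z))
    if o["w"] and o["b"]:print(tri(w,o["w"][0]["xy"],b,o["b"][0]["xy"]))
o=eyes.outline_of(w,"tray")
if o:print(o[0]["conf"],o[0]["rect"]);fit("tray",[(w,big(o[0]["mask"]))],(.53,-.358,(0,.08)))
o=[k for k in eyes.outline_of(a,"bin") if k["rect"][0]<170]
print([k["conf"] for k in o])
if o:fit("bin",[(a,big(o[0]["mask"]))],(.53,.352,(0,.15)))
```

```text
3.0167 [ 0.4163 -0.3656  0.2611] [ 2.9681 -0.0015  1.613 ] [ 1.0867  0.3397 -0.4645  1.8617  0.0503  0.8416  0.6664]
tray_grip {'w': (array([248.3, 178.7]), 0.8), 'a': (array([390.3, 229.7]), 0.59), 'b': (array([279.2, 359.2]), 0.85)}
0.09 w [ 0.4367 -0.3593  0.09  ]
0.09 a [ 0.4467 -0.3558  0.09  ]
0.09 b [ 0.4367 -0.367   0.09  ]
0.08 w [ 0.4383 -0.3614  0.08  ]
0.08 a [ 0.4465 -0.3588  0.08  ]
0.08 b [ 0.4394 -0.363   0.08  ]
(array([ 0.4393, -0.3621,  0.0779]), np.float64(0.0014413769407569516))
tray_lip {'w': (array([377.7, 161.3]), 0.89), 'a': (array([380.4, 171.4]), 0.56), 'b': (array([350.3, 336.8]), 0.74)}
0.004 w [ 0.6168 -0.3538  0.004 ]
0.004 a [ 0.6219 -0.3506  0.004 ]
0.004 b [ 0.6161 -0.3552  0.004 ]
(array([ 0.6177, -0.3542,  0.0017]), np.float64(0.0008836696741681316))
0.64 [241.6, 100.7, 397.6, 227.1]
tray [ 0.5335 -0.357   0.01  ] [0.1937]
[0.72]
bin [0.5224 0.3496 0.1273] [0.0337]
```

View pics/w1.png

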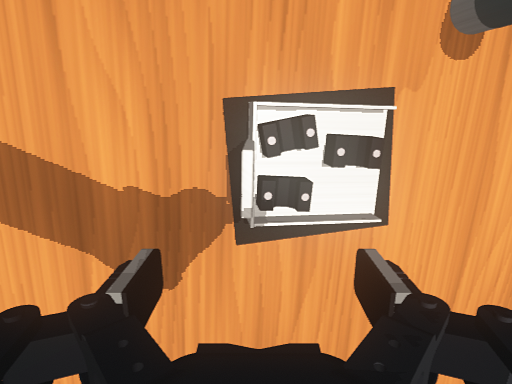

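The wrist view shows the tray and all three clamps clearly. The wall-top corners are near (253,101), (395,107), (380,220) and (252,227), the plate lies along column 246, and the mat corners are (223,98), (394,88), (388,224) and (237,244).

Run:
```python
from plan import *
np.set_printoptions(precision=4,suppress=True)
w=eyes.read_camera("wrist");cv2.imwrite("pics/w2.png",cv2.resize(w["frame"][80:250,210:410,::-1],None,fx=4,fy=3.5,interpolation=cv2.INTER_CUBIC))
for z,L in((.034,[(253,101),(395,107),(380,220),(252,227)]),(.004,[(223,98),(394,88),(388,224),(237,244)])):
    P=np.array([onz(w,u,z) for u in L]);print(P[:,:2])
    e=P[1]-P[0],P[2]-P[3],P[0]-P[3],P[1]-P[2]
    print("len",[round(np.hypot(*v[:2]),4) for v in e],"yaw",np.arctan2(e[0][1],e[0][0]),np.arctan2(e[1][1],e[1][0]),np.arctan2(-e[2][0],e[2][1]),np.arctan2(-e[3][0],e[3][1]))
for th,x,y in((.03,.5335,-.358),(.05,.5335,-.358)):
    Q=R.from_euler("z",th)
    print(th,[proj(w,Q.apply(v)+[x,y,.004]).round(1) for v in((-.085,.07,.03),(.085,.07,.03),(.085,-.07,.03),(-.085,-.07,.03),(-.102,.03,.116),(-.102,-.03,.116))])
```

```text
[[ 0.4461 -0.2897]
 [ 0.6096 -0.2891]
 [ 0.6115 -0.4248]
 [ 0.45   -0.4301]]
len [np.float64(0.1634), np.float64(0.1615), np.float64(0.1405), np.float64(0.1358)] yaw 0.003526629758953651 0.03270349192302413 0.02776583198080781 0.013925071899272563
[[ 0.4168 -0.2872]
 [ 0.6234 -0.2663]
 [ 0.6432 -0.4417]
 [ 0.4366 -0.464 ]]
len [np.float64(0.2076), np.float64(0.2078), np.float64(0.1779), np.float64(0.1766)] yaw 0.10090085544921017 0.10711183491153066 0.11128754874706155 0.11261972536637456
0.03 [array([253.3, 101.9]), array([400.9, 104. ]), array([386.6, 220.3]), array([252.5, 227.3]), array([249. , 150.8]), array([248.8, 220. ])]
0.05 [array([252. , 103.6]), array([400. , 102.4]), array([387.8, 219. ]), array([253.7, 228.6]), array([248.3, 153.3]), array([249.5, 222.1])]
```

View pics/w2.png

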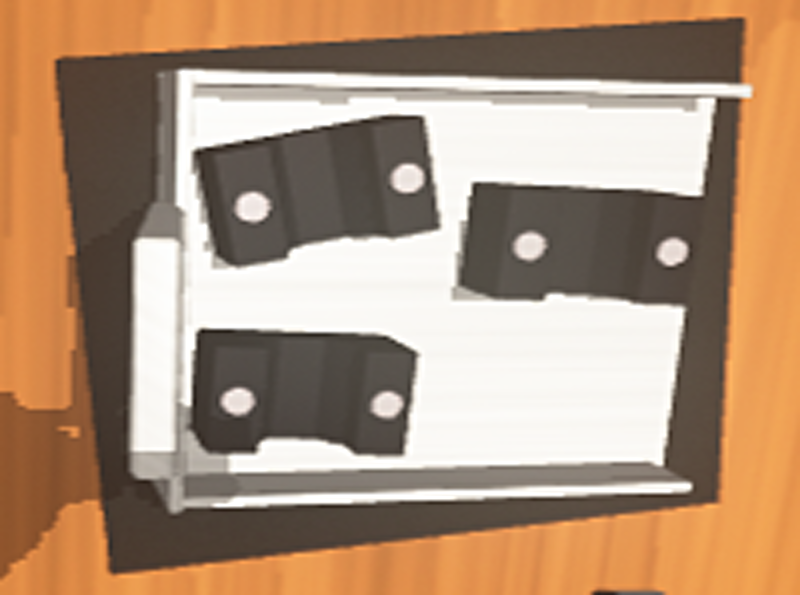

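Run:
```python
from plan import *
from scipy.optimize import least_squares
np.set_printoptions(precision=4,suppress=True)
w=eyes.read_camera("wrist")
px=-.083-.11*s10;pz=.008+.11*c10
L=[((-.085,.07,.034),(250,100.5)),((-.085,-.07,.034),(252.5,226)),((.085,.07,.03),(397.5,105)),((.085,-.07,.03),(382.5,219.5)),
((px-.005,.03,pz),(243,147)),((px-.005,-.03,pz),(242.5,213)),((px+.005,.03,pz+.001),(254.5,147)),((px+.005,-.03,pz+.001),(254.5,213)),((.085,.066,.004),(388,108.5)),((.085,-.066,.004),(376,212))]
def f(v):
    Q=R.from_euler("z",v[2]);return np.concatenate([proj(w,Q.apply(a)+[v[0],v[1],.004])-b for a,b in L])
r=least_squares(f,[.533,-.358,.03],loss="soft_l1");print(r.x,f(r.x).reshape(-1,2))
x,y,t=r.x;g=R.from_euler("z",t).apply([-.096,0,.082])+[x,y,.004];print("grip",g)
```

```text
[ 0.5328 -0.3565  0.0111] [[ 4.5322 -1.6222]
 [-1.1512  0.1709]
 [ 3.8883 -0.7904]
 [ 2.5939  1.05  ]
 [-0.2072 -0.2437]
 [-0.8591  3.6849]
 [ 0.6116  0.0135]
 [-1.2326  3.7312]
 [ 0.2555 -0.6784]
 [-1.1954 -0.827 ]]
grip [ 0.4368 -0.3576  0.086 ]
```

```bash
python3 -c "
from plan import *
T=tool(.02);g=np.array([.437,-.359,.086]);z=T.as_matrix()[:,2]
p,r=now();h=g-.08*z
rows(p,r,h,T,1);rows(h,T,g,T,1,4)"
```

```text
3 rows
0.006,-0.007,0.080,-0.005,-0.013,0.052,1.000,  0.006,-0.007,0.080,-0.005,-0.013,0.052,1.000,  0.006,-0.007,0.080,-0.005,-0.013,0.052,1.000
4 rows
-0.000,0.000,0.050,0.000,0.000,0.000,1.000,  -0.000,0.000,0.050,0.000,0.000,0.000,1.000,  -0.000,0.000,0.050,0.000,0.000,0.000,1.000,  -0.000,0.000,0.050,0.000,0.000,0.000,1.000
```

>>> {"fn": "step_arm", "kwargs": {"series": [0.006,-0.007,0.08,-0.005,-0.013,0.052,1,0.006,-0.007,0.08,-0.005,-0.013,0.052,1,0.006,-0.007,0.08,-0.005,-0.013,0.052,1,0,0,0,0,0,0,1]}}

```text
t: 4.0
ee_pos: [0.4205, -0.356, 0.1594]
orientation: [2.974, -0.007, 1.592]
force: [-0.6, 0.7, -0.3]
finger_gap: 0.0851
grasp_force: 0.0
```

Run:
```python
from plan import *
np.set_printoptions(precision=4,suppress=True)
p,r=now();w=eyes.read_camera("wrist");b=eyes.read_camera("side")
cv2.imwrite("pics/w3.png",w["frame"][...,::-1])
u=eyes.pinpoint(w,"tray_grip");v=eyes.pinpoint(b,"tray_grip")
print(p,r.as_euler("xyz"));
if u:print(u[0],onz(w,u[0]["xy"],.086))
if v:print(onz(b,v[0]["xy"],.086))
```

```text
[ 0.4205 -0.356   0.1594] [ 2.9737 -0.0074  1.5923]
[ 0.4391 -0.3634  0.086 ]
```

View pics/w3.png

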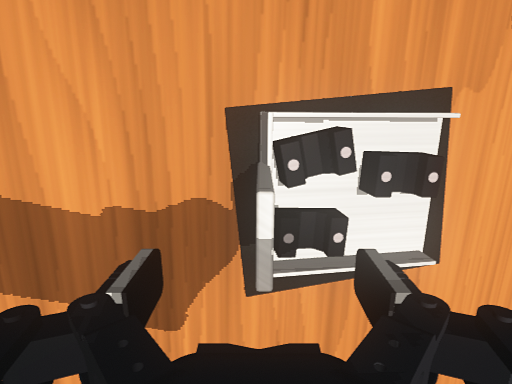

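Plate in view at columns 257–274, rows 190–292, nearly midway between the fingers (midpoint at column 259).

Run:
```python
from plan import *
np.set_printoptions(precision=4,suppress=True)
w=eyes.read_camera("wrist")
for u in((257,190),(273,190),(257,291),(271,291)):print(onz(w,u,.12))
print([proj(w,np.array(q)) for q in((.437,-.359,.086),(.431,-.329,.12),(.431,-.389,.12))])
```

```text
[ 0.4314 -0.3342  0.12  ]
[ 0.4404 -0.3344  0.12  ]
[ 0.4328 -0.3967  0.12  ]
[ 0.4414 -0.3975  0.12  ]
[array([255.6347, 213.1653]), array([256.3958, 180.6798]), array([254.3344, 279.6526])]
```

```bash
python3 -c "
from plan import *
go([.440,-.364,.086],tool(.021),1,4)"
```

```text
4 rows
-0.002,0.001,0.052,0.006,0.006,-0.002,1.000,  -0.002,0.001,0.052,0.006,0.006,-0.002,1.000,  -0.002,0.001,0.052,0.006,0.006,-0.002,1.000,  -0.002,0.001,0.052,0.006,0.006,-0.002,1.000
```

```bash
python3 -c "
from plan import *
p,r=now();print(p,r.as_matrix());d=np.array([.44,-.364,.086])-p;print(d,r.inv().apply(d))"
```

```text
[ 0.42429142 -0.36054222  0.16701876] [[-0.01977321  0.98412075  0.17639551]
 [ 0.99980137  0.01990412  0.00102737]
 [-0.00249994  0.17638079 -0.98431883]]
[ 0.01570858 -0.00345778 -0.08101876] [-0.00356516  0.00110016  0.08251566]
```

>>> {"fn": "step_arm", "kwargs": {"series": [-0.002,0.001,0.052,0,0,0,1,-0.002,0.001,0.052,0,0,0,1,-0.002,0.001,0.052,0,0,0,1,-0.002,0.001,0.052,0,0,0,1,0,0,0,0,0,0,1]}}

```text
t: 4.67
ee_pos: [0.439, -0.3618, 0.0817]
orientation: [2.968, -0.002, 1.591]
force: [-1.3, 0.2, -0.4]
finger_gap: 0.0853
grasp_force: 0.0
```

>>> {"fn": "step_arm", "kwargs": {"series": [0,0,0,0,0,0,-1,0,0,0,0,0,0,-1,0,0,0,0,0,0,-1,0,0,0,0,0,0,-1,0,0,0,0,0,0,-1]}}

```text
t: 5.08
ee_pos: [0.4396, -0.3627, 0.0842]
orientation: [2.966, 0.001, 1.591]
force: [0.6, 0.6, -0.5]
finger_gap: 0.0258
grasp_force: 0.0
```

>>> {"fn": "step_arm", "kwargs": {"series": [0,0,0,0,0,0,-1,0,0,0,0,0,0,-1,0,0,0,0,0,0,-1,0,0,0,0,0,0,-1,0,0,0,0,0,0,-1]}}

```text
t: 5.5
ee_pos: [0.4393, -0.3625, 0.0837]
orientation: [2.967, 0.0, 1.59]
force: [-2.6, 1.5, 7.1]
finger_gap: 0.0094
grasp_force: 59.7
```

```bash
python3 -c "
from plan import *
s=read_state();print(s);p,r=now();T=tool(.03)
rows(p,r,p+[0,0,.24],r,-1,8)"
```

```text
{'t': 5.5, 'q': array([ 0.94609615,  0.61780766, -0.35160526,  1.94987696,  0.19871624,
        0.47445109,  0.51787898]), 'qd': array([-4.41561216e-04,  1.94345797e-03,  7.24188133e-05, -5.88191880e-04,
       -1.00691137e-03, -4.22775169e-04,  1.27796472e-03]), 'tau': array([ -0.8620294 , -49.32415366,  -4.93874073, -16.64141178,
        -0.09159624,  -1.11651141,   0.1025214 ]), 'ee_pos': array([ 0.43927679, -0.36249679,  0.08371007]), 'orientation': array([2.96676853e+00, 3.46117966e-04, 1.59044229e+00]), 'force': array([-2.57718303,  1.5283604 ,  7.1196796 ]), 'ft_torque': array([ 0.1721142 ,  0.4323976 , -0.07316268]), 'grasp_force': 59.72018301486969, 'finger_gap': 0.009441415987081245}
8 rows
-0.000,0.013,-0.074,0.000,0.000,0.000,-1.000,  -0.000,0.013,-0.074,0.000,0.000,0.000,-1.000,  -0.000,0.013,-0.074,0.000,0.000,0.000,-1.000,  -0.000,0.013,-0.074,0.000,0.000,0.000,-1.000,  -0.000,0.013,-0.074,0.000,0.000,0.000,-1.000
-0.000,0.013,-0.074,0.000,0.000,0.000,-1.000,  -0.000,0.013,-0.074,0.000,0.000,0.000,-1.000,  -0.000,0.013,-0.074,0.000,0.000,0.000,-1.000
```

>>> {"fn": "step_arm", "kwargs": {"series": [0,0.003,-0.015,0,0,0,-1,0,0.005,-0.03,0,0,0,-1,0,0.009,-0.05,0,0,0,-1,0,0.012,-0.07,0,0,0,-1,0,0.014,-0.08,0,0,0,-1]}}

```text
t: 5.92
ee_pos: [0.4377, -0.3609, 0.1827]
orientation: [2.97, -0.003, 1.592]
force: [0.6, 0.3, -4.0]
finger_gap: 0.0092
grasp_force: 58.8
```

>>> {"fn": "step_arm", "kwargs": {"series": [0,0.014,-0.08,0,0,0,-1,0,0.014,-0.08,0,0,0,-1,0,0.014,-0.08,0,0,0,-1,0,0.009,-0.05,0,0,0,-1,0,0.004,-0.02,0,0,0,-1]}}

```text
t: 6.33
ee_pos: [0.4403, -0.3626, 0.3127]
orientation: [2.963, 0.004, 1.592]
force: [0.3, -0.6, -4.7]
finger_gap: 0.0093
grasp_force: 58.7
```

```bash
python3 -c "
from plan import *
s=read_state();print(s['q'],s['ee_pos'],s['orientation'],s['force'],s['finger_gap']);p,r=now()
# bin pose 0.524,0.349,yaw .12 ; lip at bin x=-.05
B=R.from_euler('z',.12);c=np.array([.524,.349,0])
lip=c+B.apply([-.05,0,.10])
f=lambda tilt:lip-(B*R.from_euler('y',tilt)).apply([.181,0,-.082])
print(lip,f(0),f(.3),f(.78))
rows(p,r,np.array([.42,.26,p[2]]),tool(.12),-1,18)
"
```

```text
[ 1.05345577  0.30436491 -0.46844598  1.7733822   0.04121102  0.9487666
  0.61320448] [ 0.44029213 -0.362568    0.31270217] [2.96340969 0.00378024 1.59156132] [ 0.33304755 -0.58908607 -4.68891845] 0.009335152783512983
[0.47435957 0.34301439 0.1       ] [0.29466121 0.32134648 0.182     ] [0.32674556 0.32521519 0.23182675] [0.40386376 0.33451405 0.28558848]
18 rows
0.087,-0.001,-0.001,0.002,0.010,-0.045,-1.000,  0.087,-0.000,-0.000,0.002,0.010,-0.045,-1.000,  0.087,-0.000,-0.000,0.002,0.010,-0.045,-1.000,  0.087,0.000,-0.000,0.002,0.010,-0.045,-1.000,  0.087,0.001,-0.000,0.002,0.010,-0.045,-1.000
0.087,0.001,0.000,0.002,0.010,-0.045,-1.000,  0.086,0.002,0.000,0.002,0.010,-0.045,-1.000,  0.086,0.002,0.000,0.002,0.010,-0.045,-1.000,  0.086,0.003,0.000,0.002,0.010,-0.045,-1.000,  0.086,0.003,0.000,0.002,0.010,-0.045,-1.000
0.086,0.004,0.001,0.002,0.010,-0.045,-1.000,  0.086,0.004,0.001,0.002,0.010,-0.045,-1.000,  0.086,0.005,0.001,0.002,0.010,-0.045,-1.000,  0.086,0.005,0.001,0.002,0.010,-0.045,-1.000,  0.086,0.006,0.001,0.002,0.010,-0.045,-1.000
0.086,0.006,0.001,0.002,0.010,-0.045,-1.000,  0.086,0.007,0.001,0.002,0.010,-0.045,-1.000,  0.086,0.007,0.001,0.002,0.010,-0.045,-1.000
```

>>> {"fn": "step_arm", "kwargs": {"series": [0.02,0,0,0,0,0,-1,0.04,0,0,0,0.01,-0.04,-1,0.06,0,0,0,0.01,-0.04,-1,0.075,0,0,0,0.01,-0.04,-1,0.085,0.001,0,0,0.01,-0.04,-1]}}

```text
t: 6.75
ee_pos: [0.4346, -0.2486, 0.3062]
orientation: [2.971, -0.004, 1.61]
force: [1.7, 0.7, -3.2]
finger_gap: 0.0093
grasp_force: 58.8
```

>>> {"fn": "step_arm", "kwargs": {"series": [0.085,0.001,0,0,0.01,-0.04,-1,0.085,0.002,0,0,0.01,-0.04,-1,0.085,0.003,0,0,0.01,-0.04,-1,0.085,0.004,0,0,0.01,-0.04,-1,0.085,0.005,0,0,0.01,-0.04,-1]}}

```text
t: 7.17
ee_pos: [0.4315, -0.0777, 0.3079]
orientation: [2.971, -0.004, 1.636]
force: [1.1, 0.2, -3.0]
finger_gap: 0.0097
grasp_force: 58.9
```

>>> {"fn": "step_arm", "kwargs": {"series": [0.085,0.005,0,0,0.01,-0.04,-1,0.085,0.006,0,0,0.01,-0.04,-1,0.085,0.006,0,0,0.01,-0.04,-1,0.085,0.007,0,0,0.01,-0.04,-1,0.085,0.007,0,0,0.01,-0.04,-1]}}

```text
t: 7.58
ee_pos: [0.4309, 0.0919, 0.311]
orientation: [2.971, -0.005, 1.661]
force: [2.0, -0.2, -4.3]
finger_gap: 0.0093
grasp_force: 58.8
```

```bash
python3 -c "
from plan import *
s=read_state();print(s['q'],s['ee_pos'],s['orientation'],s['force'],s['finger_gap']);p,r=now()
go(np.array([.37,.33,.31]),tool(.12),-1,12)
"
```

```text
[ 0.52739358  0.05975803 -0.87774157  2.06942145  0.11073125  0.87000477
 -0.32054123] [0.43092461 0.09186448 0.31102613] [ 2.97061871 -0.00464708  1.66077827] [ 2.00765066 -0.1683221  -4.34421941] 0.00928110547487086
12 rows
0.051,-0.008,-0.001,-0.002,0.000,-0.021,-1.000,  0.051,-0.008,-0.001,-0.002,0.000,-0.021,-1.000,  0.051,-0.008,-0.001,-0.002,0.000,-0.021,-1.000,  0.051,-0.008,-0.001,-0.002,0.000,-0.021,-1.000,  0.051,-0.008,-0.001,-0.002,0.000,-0.021,-1.000
0.051,-0.007,-0.001,-0.002,0.000,-0.021,-1.000,  0.051,-0.007,-0.001,-0.002,0.000,-0.021,-1.000,  0.051,-0.007,-0.001,-0.002,0.000,-0.021,-1.000,  0.051,-0.007,-0.001,-0.002,0.000,-0.021,-1.000,  0.051,-0.007,-0.001,-0.002,0.000,-0.021,-1.000
0.051,-0.007,-0.001,-0.002,0.000,-0.021,-1.000,  0.051,-0.007,-0.001,-0.002,0.000,-0.021,-1.000
```

>>> {"fn": "step_arm", "kwargs": {"series": [0.075,-0.006,0,0,0,-0.02,-1,0.07,-0.01,0,0,0,-0.02,-1,0.065,-0.01,0,0,0,-0.02,-1,0.06,-0.01,0,0,0,-0.02,-1,0.06,-0.01,0,0,0,-0.02,-1]}}

```text
t: 8.0
ee_pos: [0.4005, 0.2207, 0.3083]
orientation: [2.971, -0.002, 1.673]
force: [1.6, -0.7, -4.3]
finger_gap: 0.0093
grasp_force: 58.8
```

>>> {"fn": "step_arm", "kwargs": {"series": [0.055,-0.01,0,0,0,-0.02,-1,0.05,-0.01,0,0,0,-0.02,-1,0.05,-0.01,0,0,0,-0.02,-1,0.03,-0.01,0,0,0,-0.02,-1,0.015,-0.005,0,0,0,-0.02,-1]}}

```text
t: 8.42
ee_pos: [0.3742, 0.2991, 0.3055]
orientation: [2.971, -0.001, 1.688]
force: [-0.6, 0.9, -4.5]
finger_gap: 0.0093
grasp_force: 58.8
```

Run:
```python
from plan import *
np.set_printoptions(precision=3,suppress=True)
p=[eyes.read_camera(n) for n in("top","side")]
cv2.imwrite("pics/ts1.png",np.hstack([p[0]["frame"][100:290,60:330,::-1],p[1]["frame"][60:250,90:360,::-1]]))
s=read_state();print(s['q'],s['ee_pos'],s['orientation'],s['force'],s['finger_gap'])
B=R.from_euler('z',.12);c=np.array([.524,.349,0])
f=lambda tilt,x,z:(c+B.apply([x,0,z])-(B*R.from_euler('y',tilt)).apply([.181,0,-.082]),tool(.12,tilt))
a=f(.26,0,.16);b=f(.78,-.045,.095)
print(a[0],b[0])
go(*a,-1,5);rows(*a,*b,-1,10)
```

```text
[ 0.068  0.221 -1.014  1.975  0.383  0.961 -1.015] [0.375 0.298 0.306] [ 2.97  -0.     1.687] [ 0.24  -0.16  -4.399] 0.008929727511309576
[0.371 0.331 0.286] [0.409 0.335 0.281]
5 rows
0.016,-0.002,0.010,0.429,-0.000,-0.007,-1.000,  0.016,-0.001,0.010,0.429,-0.000,-0.007,-1.000,  0.016,-0.001,0.010,0.429,-0.000,-0.007,-1.000,  0.016,-0.000,0.010,0.429,-0.000,-0.007,-1.000,  0.016,0.000,0.010,0.429,-0.000,-0.007,-1.000
10 rows
-0.000,0.010,0.000,0.433,-0.000,-0.000,-1.000,  -0.000,0.010,-0.000,0.433,-0.000,-0.000,-1.000,  -0.000,0.010,-0.001,0.433,-0.000,-0.000,-1.000,  0.000,0.009,-0.001,0.433,-0.000,-0.000,-1.000,  0.000,0.009,-0.001,0.433,-0.000,-0.000,-1.000
-0.000,0.009,-0.002,0.433,-0.000,-0.000,-1.000,  -0.000,0.009,-0.002,0.433,-0.000,-0.000,-1.000,  -0.000,0.009,-0.003,0.433,-0.000,-0.000,-1.000,  -0.000,0.009,-0.003,0.433,-0.000,-0.000,-1.000,  -0.000,0.009,-0.004,0.433,-0.000,-0.000,-1.000
```

View pics/ts1.png

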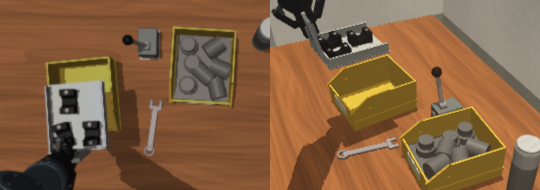

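The tray is over the bin front (crop left, 80,115) with all three clamps still in it. Tipping now.

>>> {"fn": "step_arm", "kwargs": {"series": [0.016,-0.002,0.01,0.43,0,0,-1,0.016,-0.001,0.01,0.43,0,0,-1,0.016,-0.001,0.01,0.43,0,0,-1,0.016,0,0.01,0.43,0,0,-1,0.016,0,0.01,0.43,0,0,-1]}}

```text
t: 8.93
ee_pos: [0.3739, 0.3281, 0.2864]
orientation: [-3.055, 0.001, 1.682]
force: [-0.6, -0.0, -4.0]
finger_gap: 0.0093
grasp_force: 58.8
```

>>> {"fn": "step_arm", "kwargs": {"series": [0,0.01,0,0.43,0,0,-1,0,0.01,0,0.43,0,0,-1,0,0.01,-0.001,0.43,0,0,-1,0,0.009,-0.001,0.43,0,0,-1,0,0.009,-0.001,0.43,0,0,-1]}}

```text
t: 9.35
ee_pos: [0.3934, 0.3301, 0.2841]
orientation: [-2.798, 0.0, 1.682]
force: [-0.1, -0.1, -4.3]
finger_gap: 0.0092
grasp_force: 59.0
```

>>> {"fn": "step_arm", "kwargs": {"series": [0,0.009,-0.002,0.43,0,0,-1,0,0.009,-0.002,0.43,0,0,-1,0,0.009,-0.003,0.43,0,0,-1,0,0.009,-0.003,0.43,0,0,-1,0,0.009,-0.004,0.43,0,0,-1]}}

```text
t: 9.77
ee_pos: [0.4123, 0.3324, 0.2815]
orientation: [-2.541, -0.0, 1.681]
force: [-0.3, -0.1, -2.6]
finger_gap: 0.0093
grasp_force: 59.2
```

>>> {"fn": "step_arm", "kwargs": {"series": [0,0,0,0,0,0,-1,0,0,0,0,0,0,-1,0,0,0,0,0,0,-1,0,0,0,0,0,0,-1,0,0,0,0,0,0,-1]}}

```text
t: 10.18
ee_pos: [0.4105, 0.3338, 0.2829]
orientation: [-2.544, -0.001, 1.684]
force: [0.6, -0.3, -3.0]
finger_gap: 0.0094
grasp_force: 59.2
```

Run:
```python
from plan import *
np.set_printoptions(precision=3,suppress=True)
p=[eyes.read_camera(n) for n in("top","side","wrist")]
cv2.imwrite("pics/ts2.png",np.hstack([p[0]["frame"][100:290,60:330,::-1],p[1]["frame"][60:250,90:360,::-1],cv2.resize(p[2]["frame"][...,::-1],(253,190))]))
s=read_state();print(s['q'],s['ee_pos'],s['orientation'],s['force'],s['finger_gap'])
for q in p:print([(round(k["conf"],2),np.array(k["rect"])) for k in eyes.look_for(q,"clamp1")])
```

```text
[-0.064  0.806 -0.927  1.412  0.183  1.625 -0.869] [0.411 0.334 0.283] [-2.544 -0.001  1.684] [ 0.741  0.106 -1.927] 0.008948766207822614
[(0.39, array([158.1, 168.5, 165.3, 179.5]))]
[(0.66, array([172.7, 147.9, 195.2, 161. ]))]
[(0.69, array([489.7, 116.7, 511.7, 159.5]))]
```

View pics/ts2.png

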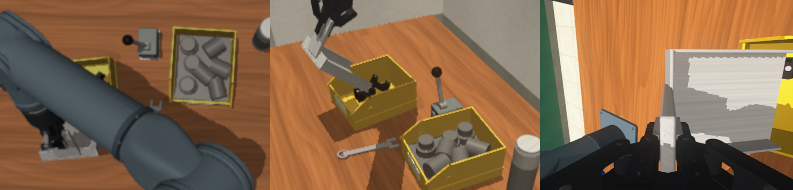

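The wrist view shows an empty tray floor, the side view shows clamps in the bin, and the load has dropped to about 2.5 N. Next I level the tray and carry it back.

Run:
```python
from plan import *
a=(np.array([.39,.32,.33]),tool(.12));b=(np.array([.44,.10,.33]),tool(.07))
go(*a,-1,8);rows(*a,*b,-1);rows(*b,np.array([.44,-.3625,.315]),R.from_euler("xyz",[2.9668,0,1.5904]),-1,14)
```

```text
8 rows
-0.004,-0.014,-0.008,-0.805,-0.002,-0.007,-1.000,  -0.004,-0.013,-0.010,-0.805,-0.002,-0.007,-1.000,  -0.004,-0.012,-0.011,-0.805,-0.002,-0.007,-1.000,  -0.004,-0.011,-0.012,-0.805,-0.002,-0.007,-1.000,  -0.004,-0.010,-0.013,-0.805,-0.002,-0.007,-1.000
-0.004,-0.009,-0.014,-0.805,-0.002,-0.007,-1.000,  -0.004,-0.007,-0.015,-0.805,-0.002,-0.007,-1.000,  -0.004,-0.006,-0.015,-0.805,-0.002,-0.007,-1.000
6 rows
-0.094,0.010,0.002,0.000,-0.012,0.068,-1.000,  -0.093,0.010,0.002,0.000,-0.012,0.068,-1.000,  -0.093,0.011,0.002,0.000,-0.012,0.068,-1.000,  -0.093,0.012,0.002,0.000,-0.012,0.068,-1.000,  -0.093,0.013,0.002,0.000,-0.012,0.068,-1.000
-0.093,0.013,0.002,0.000,-0.012,0.068,-1.000
14 rows
-0.082,-0.006,0.002,-0.000,-0.005,0.030,-1.000,  -0.082,-0.006,0.002,-0.000,-0.005,0.030,-1.000,  -0.082,-0.006,0.002,-0.000,-0.005,0.030,-1.000,  -0.082,-0.005,0.002,-0.000,-0.005,0.030,-1.000,  -0.082,-0.005,0.002,-0.000,-0.005,0.030,-1.000
-0.082,-0.005,0.002,-0.000,-0.005,0.030,-1.000,  -0.082,-0.004,0.002,-0.000,-0.005,0.030,-1.000,  -0.083,-0.004,0.002,-0.000,-0.005,0.030,-1.000,  -0.083,-0.004,0.002,-0.000,-0.005,0.030,-1.000,  -0.083,-0.004,0.002,-0.000,-0.005,0.030,-1.000
-0.083,-0.003,0.002,-0.000,-0.005,0.030,-1.000,  -0.083,-0.003,0.002,-0.000,-0.005,0.030,-1.000,  -0.083,-0.003,0.002,-0.000,-0.005,0.030,-1.000,  -0.083,-0.002,0.002,-0.000,-0.005,0.030,-1.000
```

>>> {"fn": "step_arm", "kwargs": {"series": [-0.004,-0.014,-0.008,-0.8,0,0,-1,-0.004,-0.013,-0.01,-0.8,0,0,-1,-0.004,-0.012,-0.011,-0.8,0,0,-1,-0.004,-0.011,-0.012,-0.8,0,0,-1,-0.004,-0.01,-0.013,-0.8,0,0,-1]}}

```text
t: 10.9
ee_pos: [0.3979, 0.3245, 0.3124]
orientation: [-3.027, -0.001, 1.684]
force: [0.9, -0.1, -1.6]
finger_gap: 0.0093
grasp_force: 59.1
```

>>> {"fn": "step_arm", "kwargs": {"series": [-0.004,-0.009,-0.014,-0.8,0,0,-1,-0.004,-0.007,-0.015,-0.8,0,0,-1,-0.004,-0.006,-0.015,-0.8,0,0,-1,-0.04,0.005,0,0,-0.012,0.068,-1,-0.093,0.01,0.002,0,-0.012,0.068,-1]}}

```text
t: 11.32
ee_pos: [0.3989, 0.2707, 0.331]
orientation: [2.97, -0.003, 1.677]
force: [1.5, 0.1, -1.4]
finger_gap: 0.0096
grasp_force: 59.2
```

>>> {"fn": "step_arm", "kwargs": {"series": [-0.093,0.01,0.002,0,-0.012,0.068,-1,-0.093,0.012,0.002,0,-0.012,0.068,-1,-0.093,0.012,0.002,0,-0.012,0.068,-1,-0.093,0.013,0.002,0,-0.012,0.068,-1,-0.093,0.013,0.002,0,-0.005,0.03,-1]}}

```text
t: 11.73
ee_pos: [0.4405, 0.0814, 0.3299]
orientation: [2.973, 0.0, 1.63]
force: [1.4, -0.6, -3.1]
finger_gap: 0.0096
grasp_force: 59.2
```

>>> {"fn": "step_arm", "kwargs": {"series": [-0.082,-0.006,0,0,-0.005,0.03,-1,-0.082,-0.006,0,0,-0.005,0.03,-1,-0.082,-0.006,0,0,-0.005,0.03,-1,-0.082,-0.005,0,0,-0.005,0.03,-1,-0.082,-0.005,0,0,-0.005,0.03,-1]}}

```text
t: 12.15
ee_pos: [0.4378, -0.0825, 0.3279]
orientation: [2.974, -0.001, 1.613]
force: [2.0, 0.3, -2.8]
finger_gap: 0.0097
grasp_force: 59.3
```

Run:
```python
from plan import *
s=read_state();print(s['t'],s['q'],s['ee_pos'],s['orientation'])
go(np.array([.44,-.3625,.315]),R.from_euler("xyz",[2.9668,0,1.5904]),-1)
```

```text
12.15 [ 8.10428445e-01  3.87166095e-02 -7.11803481e-01  2.03642149e+00
  1.22483815e-03  9.09586589e-01  1.42107768e-01] [ 0.43782657 -0.08249824  0.32785633] [ 2.97357950e+00 -5.27281967e-04  1.61251733e+00]
8 rows
-0.087,-0.004,0.003,-0.007,-0.004,0.023,-1.000,  -0.087,-0.003,0.003,-0.007,-0.004,0.023,-1.000,  -0.087,-0.003,0.004,-0.007,-0.004,0.023,-1.000,  -0.087,-0.003,0.004,-0.007,-0.004,0.023,-1.000,  -0.087,-0.003,0.004,-0.007,-0.004,0.023,-1.000
-0.087,-0.002,0.004,-0.007,-0.004,0.023,-1.000,  -0.087,-0.002,0.004,-0.007,-0.004,0.023,-1.000,  -0.087,-0.002,0.004,-0.007,-0.004,0.023,-1.000
```

>>> {"fn": "step_arm", "kwargs": {"series": [-0.087,-0.003,0.003,-0.007,-0.004,0.023,-1,-0.087,-0.003,0.003,-0.007,-0.004,0.023,-1,-0.087,-0.003,0.004,-0.007,-0.004,0.023,-1,-0.087,-0.003,0.004,-0.007,-0.004,0.023,-1,-0.087,-0.003,0.004,-0.007,-0.004,0.023,-1]}}

```text
t: 12.57
ee_pos: [0.4397, -0.2565, 0.3195]
orientation: [2.969, -0.001, 1.599]
force: [0.6, 1.1, -1.6]
finger_gap: 0.0097
grasp_force: 59.3
```

>>> {"fn": "step_arm", "kwargs": {"series": [-0.07,-0.002,0.004,-0.007,-0.004,0.023,-1,-0.06,-0.002,0.004,-0.007,-0.004,0.023,-1,-0.03,-0.002,0.004,-0.007,-0.004,0.023,-1,0,0,0,0,0,0,-1,0,0,0,0,0,0,-1]}}

```text
t: 12.98
ee_pos: [0.4403, -0.3184, 0.3141]
orientation: [2.967, -0.002, 1.59]
force: [-0.1, 0.7, -3.5]
finger_gap: 0.0095
grasp_force: 59.2
```

Run:
```python
from plan import *
s=read_state();print(s['t'],s['q'],s['ee_pos'],s['orientation'],s['force'])
T=R.from_euler("xyz",[2.9668,0,1.5904]);m=np.array([.4395,-.3625,.11])
go(m,T,-1,7);rows(m,T,np.array([.4393,-.3625,.0837]),T,-1,5)
```

```text
12.9833 [ 1.04308791  0.25829746 -0.51929586  1.83354503  0.0391848   0.93609753
  0.54566176] [ 0.44027553 -0.31844575  0.31405886] [ 2.96684538e+00 -2.47821454e-03  1.59004429e+00] [-0.09592156  0.7384543  -3.53199989]
7 rows
-0.016,-0.013,0.072,-0.000,-0.003,-0.001,-1.000,  -0.016,-0.013,0.072,-0.000,-0.003,-0.001,-1.000,  -0.016,-0.013,0.072,-0.000,-0.003,-0.001,-1.000,  -0.016,-0.013,0.072,-0.000,-0.003,-0.001,-1.000,  -0.016,-0.013,0.072,-0.000,-0.003,-0.001,-1.000
-0.016,-0.013,0.072,-0.000,-0.003,-0.001,-1.000,  -0.016,-0.013,0.072,-0.000,-0.003,-0.001,-1.000
5 rows
0.000,-0.002,0.013,0.000,0.000,0.000,-1.000,  0.000,-0.002,0.013,0.000,0.000,0.000,-1.000,  0.000,-0.002,0.013,0.000,0.000,0.000,-1.000,  0.000,-0.002,0.013,0.000,0.000,0.000,-1.000,  0.000,-0.002,0.013,0.000,0.000,0.000,-1.000
```

Descend to just above, settle, then check.

>>> {"fn": "step_arm", "kwargs": {"series": [-0.023,-0.013,0.06,0,-0.003,0,-1,-0.023,-0.013,0.075,0,-0.003,0,-1,-0.022,-0.013,0.08,0,-0.003,0,-1,-0.022,-0.013,0.08,0,-0.003,0,-1,-0.022,-0.013,0.08,0,-0.003,0,-1]}}

```text
t: 13.4
ee_pos: [0.4427, -0.3624, 0.1615]
orientation: [2.965, 0.001, 1.592]
force: [0.0, -0.1, -2.7]
finger_gap: 0.0094
grasp_force: 59.2
```

>>> {"fn": "step_arm", "kwargs": {"series": [0,-0.013,0.075,0,0,0,-1,0,-0.011,0.05,0,0,0,-1,0,0,0,0,0,0,-1,0,0,0,0,0,0,-1,0,0,0,0,0,0,-1]}}

```text
t: 13.82
ee_pos: [0.4427, -0.364, 0.1132]
orientation: [2.964, 0.002, 1.591]
force: [-0.9, -0.9, -2.4]
finger_gap: 0.0094
grasp_force: 59.3
```

Run:
```python
from plan import *
s=read_state();print(s['t'],s['q'],s['ee_pos'],s['orientation'],s['force'])
go(np.array([.4393,-.3625,.085]),R.from_euler("xyz",[2.9668,0,1.5904]),-1,5)
```

```text
13.8167 [ 0.98531507  0.57760542 -0.40447209  1.93255258  0.21097267  0.53667665
  0.50227084] [ 0.44274003 -0.36395385  0.11322387] [2.96366811e+00 2.25136876e-03 1.59088480e+00] [-0.93356123 -0.85296534 -2.36802953]
5 rows
0.001,-0.004,0.014,0.005,0.004,0.001,-1.000,  0.001,-0.004,0.014,0.005,0.004,0.001,-1.000,  0.001,-0.004,0.014,0.005,0.004,0.001,-1.000,  0.001,-0.004,0.014,0.005,0.004,0.001,-1.000,  0.001,-0.004,0.014,0.005,0.004,0.001,-1.000
```

>>> {"fn": "step_arm", "kwargs": {"series": [0.001,-0.004,0.014,0.005,-0.005,0,-1,0.001,-0.004,0.014,0.005,-0.005,0,-1,0.001,-0.004,0.014,0.005,-0.005,0,-1,0.001,-0.004,0.014,0.005,0,0,-1,0.001,-0.004,0.01,0.005,0,0,-1]}}

```text
t: 14.23
ee_pos: [0.4376, -0.3625, 0.0835]
orientation: [2.969, 0.003, 1.589]
force: [-17.3, 8.0, 50.9]
finger_gap: 0.0093
grasp_force: 68.2
```

>>> {"fn": "step_arm", "kwargs": {"series": [0,0,0,0,0,0,-1,0,0,0,0,0,0,-1]}}

```text
t: 14.4
ee_pos: [0.4378, -0.3625, 0.0837]
orientation: [2.969, 0.003, 1.589]
force: [-0.4, 0.4, -1.2]
finger_gap: 0.0094
grasp_force: 59.3
```

>>> {"fn": "step_arm", "kwargs": {"series": [0,0,0.002,0,0,0,-1,0,0,0,0,0,0,-1]}}

```text
t: 14.57
ee_pos: [0.4379, -0.3626, 0.0836]
orientation: [2.969, 0.003, 1.589]
force: [-3.1, 0.9, 6.5]
finger_gap: 0.0095
grasp_force: 60.8
```

>>> {"fn": "step_arm", "kwargs": {"series": [0,0,0,0,0,0,0,0,0,0,0,0,0,0.3,0,0,0,0,0,0,1,0,0,0,0,0,0,1,0,0,0,0,0,0,1]}}

```text
t: 14.98
ee_pos: [0.4381, -0.3626, 0.0831]
orientation: [2.969, 0.003, 1.589]
force: [-0.7, 0.7, -0.1]
finger_gap: 0.0693
grasp_force: 0.0
```

>>> {"fn": "step_arm", "kwargs": {"series": [0,0,0,0,0,0,1,0,0,0,0,0,0,1,0,0,0,0,0,0,1]}}

```text
t: 15.23
ee_pos: [0.438, -0.3626, 0.0831]
orientation: [2.969, 0.003, 1.589]
force: [0.2, -0.4, -0.3]
finger_gap: 0.0852
grasp_force: 0.0
```

Retreat along the tool axis and go up. Meanwhile I check the bin and measure the counter.

>>> {"fn": "step_arm", "kwargs": {"series": [0,0,-0.04,0,0,0,1,0,0,-0.07,0,0,0,1,0,0,-0.09,0,0,0,1,0,0.01,-0.09,0,0,0,1,0,0.01,-0.09,0,0,0,1]}}

```text
t: 15.65
ee_pos: [0.4191, -0.3621, 0.2356]
orientation: [2.97, 0.002, 1.589]
force: [2.0, -0.9, -0.0]
finger_gap: 0.0854
grasp_force: 0.0
```

>>> {"fn": "step_arm", "kwargs": {"series": [0,0.01,-0.08,0,0,0,1,0,0.01,-0.07,0,0,0,1,0,0,0,0,0,0,1]}}

```text
t: 15.9
ee_pos: [0.4197, -0.3642, 0.301]
orientation: [2.962, 0.01, 1.589]
force: [1.2, 0.0, 0.0]
finger_gap: 0.0857
grasp_force: 0.0
```

Run:
```python
from fit import *
a=eyes.read_camera("top");b=eyes.read_camera("side");w=eyes.read_camera("wrist")
def e(im,s):return cv2.resize(im[...,::-1],s,interpolation=cv2.INTER_CUBIC)
top=np.hstack([e(a["frame"][115:245,100:230],(390,300)),e(b["frame"][100:230,140:300],(400,300))])
bot=np.hstack([e(w["frame"],(390,300)),e(a["frame"][150:250,330:440],(400,300))])
cv2.imwrite("pics/chk.png",np.vstack([top,bot]))
s=read_state();print(s["t"],s["q"],s["ee_pos"],s["orientation"])
P={}
for n in["clamp1","lever_knob","lever_pivot","counter","can"]:
    u,v=eyes.pinpoint(a,n),eyes.pinpoint(b,n)
    print(n,[(np.array(k["xy"]),round(k["conf"],2)) for k in u[:4]],[(np.array(k["xy"]),round(k["conf"],2)) for k in v[:4]])
    if u and v:P[n]=tri(a,u[0]["xy"],b,v[0]["xy"]);print("  ",P[n])
o=eyes.outline_of(w,"tray")
if o:print(o[0]["rect"]);fit("tray",[(w,big(o[0]["mask"]))],(.53,-.358,(0,.05)))
```

```text
16.05 [ 1.1231  0.3012 -0.5152  1.8307  0.0562  0.9087  0.6247] [ 0.4169 -0.3622  0.2943] [2.9696 0.0028 1.589 ]
clamp1 [(array([132.9, 187. ]), 0.84), (array([147.2, 198.6]), 0.74), (array([135.8, 200.8]), 0.7), (array([162. , 183.6]), 0.65)] [(array([184.9, 157. ]), 0.47)]
   (array([ 0.5389,  0.4162, -0.0236]), np.float64(0.04222711562684579))
lever_knob [(array([187.4, 137.9]), 0.74)] []
lever_pivot [(array([206.9, 145.8]), 0.92)] []
counter [(array([209.5, 147.7]), 0.57)] []
can [(array([324.5, 138.6]), 0.8)] [(array([339. , 256.4]), 0.67)]
   (array([ 0.7144, -0.1761,  0.0156]), np.float64(0.005317851618909085))
[236.6, 99.8, 377.8, 215.9]
tray [ 0.5333 -0.3566  0.0167] [0.0747]
```

View pics/chk.png

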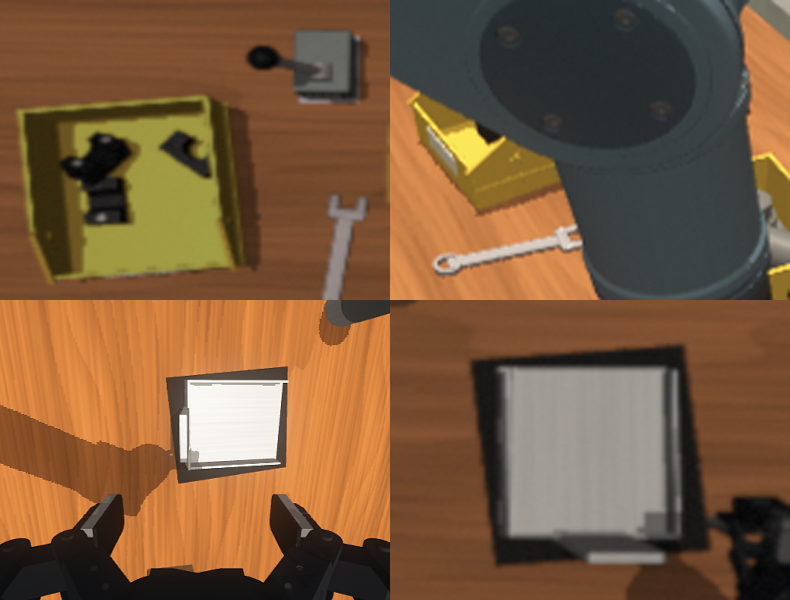

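All three clamps lie in the yellow bin (crop left, around 100,160 and 185,150). The tray sits empty and flat on the mat at its old pose. Next the counter: I move in behind the knob's +y side with the gripper closed.

Run:
```python
from plan import *
go(np.array([.68,.28,.30]),R.from_euler("xyz",[np.pi,0,np.pi/2]),-1,19)
```

```text
19 rows
0.084,0.036,0.005,0.076,0.000,0.008,-1.000,  0.084,0.036,0.005,0.076,0.000,0.008,-1.000,  0.084,0.036,0.005,0.076,0.000,0.008,-1.000,  0.084,0.036,0.004,0.076,0.000,0.008,-1.000,  0.084,0.036,0.004,0.076,0.000,0.008,-1.000
0.084,0.036,0.004,0.076,0.000,0.008,-1.000,  0.084,0.035,0.003,0.076,0.000,0.008,-1.000,  0.084,0.035,0.003,0.076,0.000,0.008,-1.000,  0.084,0.035,0.003,0.076,0.000,0.008,-1.000,  0.084,0.035,0.002,0.076,0.000,0.008,-1.000
0.084,0.035,0.002,0.076,0.000,0.008,-1.000,  0.084,0.035,0.002,0.076,0.000,0.008,-1.000,  0.084,0.035,0.001,0.076,0.000,0.008,-1.000,  0.084,0.035,0.001,0.076,0.000,0.008,-1.000,  0.084,0.035,0.001,0.076,0.000,0.008,-1.000
0.084,0.035,0.001,0.076,0.000,0.008,-1.000,  0.084,0.035,0.000,0.076,0.000,0.008,-1.000,  0.084,0.035,-0.000,0.076,0.000,0.008,-1.000,  0.084,0.035,-0.000,0.076,0.000,0.008,-1.000
```

>>> {"fn": "step_arm", "kwargs": {"series": [0.084,0.036,0.004,0.076,0,0.008,-1,0.084,0.036,0.004,0.076,0,0.008,-1,0.084,0.036,0.004,0.076,0,0.008,-1,0.084,0.036,0.004,0.076,0,0.008,-1,0.084,0.036,0.004,0.076,0,0.008,-1]}}

```text
t: 17.02
ee_pos: [0.4873, -0.1916, 0.2977]
orientation: [3.015, 0.003, 1.584]
force: [0.8, -0.6, -0.3]
finger_gap: 0.0257
grasp_force: 0.0
```

>>> {"fn": "step_arm", "kwargs": {"series": [0.084,0.036,0.003,0.076,0,0.008,-1,0.084,0.036,0.003,0.076,0,0.008,-1,0.084,0.036,0.003,0.076,0,0.008,-1,0.084,0.035,0.003,0.076,0,0.008,-1,0.084,0.035,0.002,0.076,0,0.008,-1]}}

```text
t: 17.43
ee_pos: [0.5568, -0.0227, 0.2995]
orientation: [3.06, 0.002, 1.579]
force: [0.4, -1.7, -0.9]
finger_gap: -0.0001
grasp_force: 0.0
```

>>> {"fn": "step_arm", "kwargs": {"series": [0.084,0.035,0.002,0.076,0,0.008,-1,0.084,0.035,0.002,0.076,0,0.008,-1,0.084,0.035,0.001,0.076,0,0.008,-1,0.084,0.035,0.001,0.076,0,0.008,-1,0.084,0.035,0,0.076,0,0.008,-1]}}

```text
t: 17.85
ee_pos: [0.6257, 0.1457, 0.3009]
orientation: [3.106, 0.002, 1.574]
force: [1.3, 0.6, -0.2]
finger_gap: -0.0
grasp_force: 0.0
```

>>> {"fn": "step_arm", "kwargs": {"series": [0.084,0.035,0,0.076,0,0.008,-1,0.084,0.035,0,0.076,0,0.008,-1,0.06,0.025,0,0.076,0,0.008,-1,0.04,0.015,0,0.076,0,0.008,-1,0,0,0,0,0,0,-1]}}

```text
t: 18.27
ee_pos: [0.6683, 0.2567, 0.3011]
orientation: [-3.139, -0.002, 1.576]
force: [-1.4, 0.0, -0.4]
finger_gap: -0.0
grasp_force: 0.0
```

Run:
```python
from plan import *
np.set_printoptions(precision=3,suppress=True)
a=eyes.read_camera("top");b=eyes.read_camera("side");w=eyes.read_camera("wrist")
s=read_state();print(s["t"],s["q"],s["ee_pos"],s["orientation"])
hs={"lever_knob":.156,"lever_pivot":.064,"counter":0}
for n,h in hs.items():
    o={k:eyes.pinpoint(p,n) for k,p in(("a",a),("b",b),("w",w))}
    for k,p in(("a",a),("b",b),("w",w)):
        if o[k]:print(n,k,round(o[k][0]["conf"],2),np.array(o[k][0]["xy"]),onz(p,o[k][0]["xy"],h))
cv2.imwrite("pics/l1.png",np.hstack([cv2.resize(b["frame"][80:220,190:360,::-1],(400,330)),cv2.resize(w["frame"][...,::-1],(400,330))]))
```

```text
18.4167 [-0.075  0.686 -0.607  1.254  0.384  1.317 -0.67 ] [0.669 0.251 0.302] [-3.141  0.002  1.57 ]
lever_knob a 0.72 [187.5 136.2] [0.687 0.212 0.156]
lever_knob b 0.69 [256.5 126.6] [0.688 0.233 0.156]
lever_knob w 0.73 [265.6 235.1] [0.675 0.211 0.156]
lever_pivot a 0.92 [205.6 146.2] [0.677 0.176 0.064]
lever_pivot b 0.56 [261.8 165.5] [0.676 0.171 0.064]
lever_pivot w 0.74 [263.5 237.8] [0.675 0.17  0.064]
counter a 0.56 [211.2 146. ] [0.689 0.168 0.   ]
counter b 0.76 [267.5 180.2] [0.697 0.173 0.   ]
counter w 0.95 [275.  213.8] [0.692 0.178 0.   ]
```

View pics/l1.png

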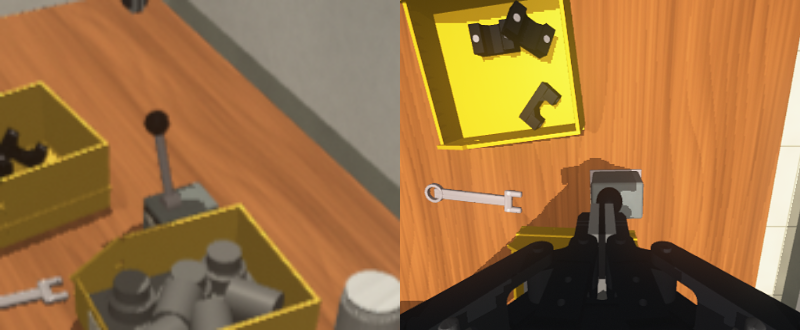

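The wrist view shows the three clamps in the bin and the knob at pixel (266,235), which puts the knob at (0.677,0.212) and the pivot at (0.676,0.173). The counter yaw is about 0.

Run:
```python
from plan import *
T=R.from_euler("xyz",[np.pi,0,np.pi/2]);m=np.array([.677,.285,.29])
go(m,T,-1,2);rows(m,T,np.array([.677,.282,.157]),T,-1,5)
```

```text
2 rows
0.042,0.010,0.015,-0.002,0.006,-0.001,-1.000,  0.042,0.010,0.015,-0.002,0.006,-0.001,-1.000
5 rows
-0.002,-0.000,0.066,0.000,0.000,0.000,-1.000,  -0.002,-0.000,0.066,0.000,0.000,0.000,-1.000,  -0.002,-0.000,0.066,0.000,0.000,0.000,-1.000,  -0.002,-0.000,0.066,0.000,0.000,0.000,-1.000,  -0.002,-0.000,0.066,0.000,0.000,0.000,-1.000
```

>>> {"fn": "step_arm", "kwargs": {"series": [0.042,0.01,0.015,0,0.006,0,-1,0.042,0.01,0.015,0,0.006,0,-1,0,0,0,0,0,0,-1,0,0,0.03,0,0,0,-1,0,0,0.066,0,0,0,-1]}}

```text
t: 19.28
ee_pos: [0.6787, 0.2857, 0.2546]
orientation: [3.136, -0.003, 1.57]
force: [0.9, 0.1, -0.0]
finger_gap: 0.0001
grasp_force: 0.0
```

>>> {"fn": "step_arm", "kwargs": {"series": [0,0,0.08,0,0,0,-1,0,0,0.08,0,0,0,-1,0,0,0.05,0,0,0,-1,0,0,0.025,0,0,0,-1,0,0,0,0,0,0,-1]}}

```text
t: 19.7
ee_pos: [0.6756, 0.2831, 0.1545]
orientation: [-3.137, 0.003, 1.57]
force: [0.4, -0.4, 0.4]
finger_gap: -0.0002
grasp_force: 0.0
```

Run:
```python
from plan import *
s=read_state();print(s["t"],s["q"],s["ee_pos"],s["orientation"],s["force"])
b=eyes.read_camera("side")
p=s["ee_pos"];print([proj(b,np.array(x)) for x in(p,(.677,.212,.156))])
```

```text
19.7 [-0.13849617  0.84790821 -0.55946146  1.32408424  0.46182256  1.1038526
 -0.75444265] [0.67558942 0.28314375 0.15449843] [-3.13694837e+00  2.59606748e-03  1.57031905e+00] [ 0.35080747 -0.42062538  0.40827181]
[array([245.18949345, 119.68766394]), array([256.40469168, 131.24630165])]
```

>>> {"fn": "step_arm", "kwargs": {"series": [-0.05,0,0,0,0,0,-1,-0.05,0,0,0,0,0,-1,-0.04,0,0,0,0,0,-1,-0.04,0,0,0,0,0,-1]}}

```text
t: 20.08
ee_pos: [0.678, 0.2133, 0.1602]
orientation: [3.138, -0.003, 1.571]
force: [0.2, 2.7, 1.8]
finger_gap: 0.0001
grasp_force: 1.4
```

>>> {"fn": "step_arm", "kwargs": {"series": [-0.03,0,0,0,0,0,-1,-0.03,0,0,0,0,0,-1,-0.03,0,0,0,0,0,-1]}}

```text
t: 20.33
ee_pos: [0.6772, 0.177, 0.1584]
orientation: [3.141, -0.002, 1.571]
force: [2.9, 3.4, 1.5]
finger_gap: -0.0
grasp_force: 1.4
```

Contact confirmed (+3 N along y). I continue to the stop in small steps.

>>> {"fn": "step_arm", "kwargs": {"series": [-0.015,0,0,0,0,0,-1,-0.015,0,0,0,0,0,-1]}}

```text
t: 20.5
ee_pos: [0.6769, 0.1645, 0.1574]
orientation: [-3.141, -0.001, 1.571]
force: [1.5, 4.0, -2.0]
finger_gap: -0.0003
grasp_force: 1.7
```

>>> {"fn": "step_arm", "kwargs": {"series": [-0.01,0,0,0,0,0,-1,0,0,0,0,0,0,-1]}}

```text
t: 20.67
ee_pos: [0.6765, 0.1605, 0.157]
orientation: [-3.14, 0.0, 1.571]
force: [-0.4, 3.5, -1.2]
finger_gap: -0.0001
grasp_force: 1.5
```

Run:
```python
from plan import *
np.set_printoptions(precision=3,suppress=True)
s=read_state();print(s["t"],s["ee_pos"],s["force"])
b=eyes.read_camera("side")
u=eyes.pinpoint(b,"lever_knob");print(u[:1])
for y in(.212,.173,.134,.13):print(y,proj(b,np.array([.677,y,.156 if y!=.173 else .164])))
```

```text
20.6667 [0.676 0.16  0.157] [-0.435  3.517 -1.208]
[{'xy': [267.4, 143.1], 'conf': 0.56}]
0.212 [256.405 131.246]
0.173 [262.777 135.864]
0.134 [269.312 145.75 ]
0.13 [270.008 146.532]
```

Close, but there is no stop force yet. I press on by 2 mm at a time.

>>> {"fn": "step_arm", "kwargs": {"series": [-0.006,0,0,0,0,0,-1,0,0,0,0,0,0,-1]}}

```text
t: 20.93
ee_pos: [0.6762, 0.1592, 0.1572]
orientation: [-3.14, -0.0, 1.572]
force: [0.5, 3.9, -3.2]
finger_gap: -0.0001
grasp_force: 1.9
```

>>> {"fn": "step_arm", "kwargs": {"series": [-0.006,0,0,0,0,0,-1,0,0,0,0,0,0,-1]}}

```text
t: 21.1
ee_pos: [0.676, 0.158, 0.1572]
orientation: [-3.14, -0.003, 1.572]
force: [1.0, 6.5, -4.1]
finger_gap: 0.0004
grasp_force: 3.0
```

>>> {"fn": "step_arm", "kwargs": {"series": [-0.005,0,0,0,0,0,-1,0,0,0,0,0,0,-1]}}

```text
t: 21.27
ee_pos: [0.676, 0.1576, 0.1573]
orientation: [-3.14, -0.005, 1.573]
force: [1.3, 10.2, -5.4]
finger_gap: 0.0001
grasp_force: 4.6
```

The force climbs to 10 N with no further motion, so the lever is at its stop. Backing off.

>>> {"fn": "step_arm", "kwargs": {"series": [0.04,0,0,0,0,0,-1,0.08,0,0,0,0,0,-1,0.08,0,0,0,0,0,-1,0.08,0,0,0,0,0,-1,0.05,0,0,0,0,0,-1]}}

```text
t: 21.68
ee_pos: [0.6757, 0.2901, 0.158]
orientation: [-3.141, -0.0, 1.573]
force: [-0.4, 0.8, 0.2]
finger_gap: -0.0001
grasp_force: 0.0
```

>>> {"fn": "step_arm", "kwargs": {"series": [0,0,-0.05,0,0,0,-1,0,0,-0.09,0,0,0,-1,0,0,-0.09,0,0,0,-1,0,0,-0.08,0,0,0,-1,0,0,-0.03,0,0,0,-1]}}

```text
t: 22.1
ee_pos: [0.6786, 0.2868, 0.2998]
orientation: [3.135, -0.002, 1.57]
force: [-0.4, 0.8, 0.6]
finger_gap: 0.0002
grasp_force: 0.0
```

>>> {"fn": "step_arm", "kwargs": {"series": [0,0,0,0,0,0,-1,0,0,0,0,0,0,-1,0,0,0,0,0,0,-1]}}

```text
t: 22.35
ee_pos: [0.6763, 0.2855, 0.2918]
orientation: [-3.139, 0.002, 1.571]
force: [-1.1, -0.3, -0.0]
finger_gap: 0.0
grasp_force: 0.0
```

Run:
```python
from plan import *
np.set_printoptions(precision=3,suppress=True)
a=eyes.read_camera("top");b=eyes.read_camera("side")
s=read_state();print(s["t"],s["ee_pos"],s["force"])
for n in("lever_knob","can","wrench","tray_lip","tray_grip"):
    print(n,[np.array(k["xy"]) for p in(a,b) for k in eyes.pinpoint(p,n)[:1]])
cv2.imwrite("pics/end.png",np.hstack([cv2.resize(p["frame"][...,::-1],(400,300)) for p in(a,b)]))
```

```text
22.45 [0.676 0.286 0.291] [-0.355 -0.195 -0.323]
lever_knob [array([190.9, 140.7]), array([256.9, 133.2])]
can [array([323.9, 137.7]), array([258.8, 127.5])]
wrench [array([190.8, 209. ])]
tray_lip [array([382.9, 169.6]), array([350. , 333.4])]
tray_grip [array([395.4, 230.2]), array([281.1, 355.6])]
```

View pics/end.png

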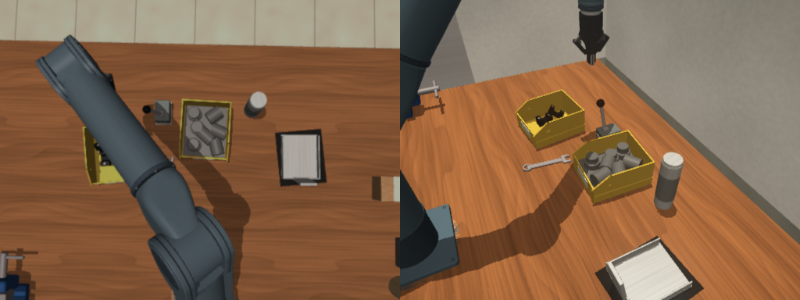

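The final views show the clamps in the empty bin (side view 550,117) and the tray empty and flat on its mat. The lever is back at rest (knob at 257,133 in the side camera), and the can and wrench are unmoved.

```bash
python3 -c "
from workcell import ctrl
print(ctrl.hand_in())"
```

```text
the job is handed in; nothing more can be done
None
```

The job is handed in: all three clamps are in the empty stock bin, the tray is back flat on its mat where it stood, and the counter lever went to its stop and sprang back, with the can and wrench unmoved, after about 22 s of the 64 s allowed.

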